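Air the chive-seed jar: leveller into its block, double lid on, dust cap held off

ROBOT

A 6-joint arm with a two-finger parallel gripper is mounted at the origin on the work surface. World frame = base frame: x ahead of the robot, y to its left, z up, the work surface at z = 0. Lengths are in m, angles in rad, forces in N, time in s.
With the tool pointing down it reaches from about 0.275 to 0.825 m from the base axis. Payload 5.2 kg.
Tool frame: the origin (TCP) lies between the finger pads; the fingertips stand 25 mm ahead of it and the grasp point (between the pads) lies 6 mm ahead of it (env.tcp_to_tips is the distance from the TCP to the fingertips, in m); z points along the fingers, y is the line along which they close (so a half turn about z gives the same grasp; the last joint's range is limited). The gripper opens to 93 mm and grips with 3 to 60 N. Pads are 15 mm wide; open, the fingers measure 128 mm over their backs; the gripper's body (75 mm by 188 mm) begins 65 mm behind the grasp point.
Start: joints at [1.07, 0.259, 1.535, -0, 1.348, -0.203], TCP at [0.161, 0.526, 0.207] pointing down, gripper open.
Joint ranges: [-3.14, 3.14], [-0.91, 2.08], [0.19, 2.58], [-1.22, 4.36], [0.22, 2.71], [-3.12, 3.12]. Speed limits (rad/s): [2.57, 2.57, 3.14, 3.14, 3.14, 3.14].

INTERFACE

Orientations are given as a unit quaternion [x, y, z, w].
In Python, from cell import env gives the robot as it stands.
- The arm moves only by the shell command python3 -m crank 'ROWS' [FORCE]. ROWS is JSON, a list of rows, each an object with "translation": the shift along the tool's x, y, z in mm, a list of three; "turn": the turn, a rotation vector about the tool's x, y, z in degrees, a list of three; "hand": the opening, from -1 (shut) to 1 (fully open). In form: [{"translation": [tx, ty, tz], "turn": [ax, ay, az], "hand": hand}, ...]. A call has 1 to 12 rows; each row shifts and turns the commanded pose from where the row before left it, along the tool's axes as they then stand; what a row does not reach is not made up. A row lasts 1/10 s, in which the tool goes at most 50 mm and 8.59 degrees, less where a joint would pass 70% of its speed; a pose out of reach is approached as far as the arm can. A call is refused whole if a number of a shift passes 50 or a number of a turn 8.59, either way. A call with a gripper value outside its range is refused whole. The fingers move at their own pace and stop on an object; FORCE is the grip in N (left out, the last holds). Time passes only in rows, so rows that do not move let the fingers close. It gives the time, the measured TCP pose, the force, the opening and the grip force at its end, in the units of the state.
- env.sense(): the state, without advancing time (a new reading comes with each control period).
- env.snapshot(name): name is "scene" or "top" or "wrist"; returns a dict with "image" (400x640x3 uint8, red, green, blue), "intrinsics" (3x3 intrinsics, pixels), "k1" (the pictures are not rectified: a ray, as slopes to the right and down, at radius r is drawn at 1 + k1 r^2 times it, then the intrinsics apply), "extrinsics" (4x4, takes a point from world to camera coordinates). Camera axes: x right, y down, z forward; pixel columns grow to the right and rows downward; lengths in m; the calibration is good to about 2 mm. A picture is of the moment at which its call begins. There is no depth.
- env.close_job(): hands the job in; it is judged then, once.
Trained networks look in the newest picture that a camera, given by its name, has taken for a name from the list of things; names that differ only in an ending like _2 or _b are one class to them, and where a whole thing is asked for, a point or a joint stands for the part that bears it (a point fixed in the world has none). Each returns a list of dicts, best first, with "score" (0 to 1); they miss things now and then, are a little off and sometimes report something else, mostly with a low value. They report only what shows in the picture. A call takes as long as a camera call. They do not tell look-alikes from the thing itself.
- env.silhouettes(name, camera): "mask" (400x640 bool, what is visible of it) and "point" ([row, column] in pixels, amid what is visible of it).
The state is a dict: "clock": time; "joints": joint angles; "dq": joint speeds; "effort": joint torques, N m; "ee_pos": TCP position; "tool_rot": TCP orientation; "ft_force": force on the tool from outside, world axes, zero at the start; "torque": the same for the moment, N m; "grip_width": finger opening in m; "grip_force": force on a finger pad.
Only numpy, scipy, OpenCV 4.12 (cv2) and the standard library are available. Lean on these libraries where they do the work, as an engineer would, in place of code of your own. Each camera call takes 0.05 s, during which the arm holds its last target. There are 200 camera calls.

TASK

Get the chive-seed jar ready for airing: take the flat seed leveller out of the jar and slide its blade edgewise down into the slot of the wooden block, fully home. Then carry the jar's double lid, still nested as one (perforated inner lid with the knobbed dust cap sitting on it), from the clay ring to the jar, lower it gently until the inner lid is seated in the mouth, let go of it, and lift off the dust cap alone, straight up by its knob, with the inner lid left undisturbed on the jar. Finish still holding the cap upright in the air above the jar, about 10 cm up, and leave everything else standing where it is.

Things in the scene. Friction and masses are not known exactly. Their poses are not given: they have to be found in the camera images.
- jar: Stoneware seed jar, fixed, upright. Origin: centre of its underside; z up. 80 tall; body 72 across up to 40 high, narrowing to a straight neck 56 across from 52 high to the rim; round open mouth 47 across, hollow down to 6 above the ledge. Jar, clay ring and block swap places between starts.
- leveller: Flat seed leveller, 80 g, hanging in the jar's mouth, crossbar on the rim, turned any way. Origin: centre of the crossbar's underside; z up; y along the crossbar and blade width, x across the thickness. Below: steel blade 5 thick, 36 wide, 45 deep (last 6: 3 thick, 30 wide). Above: wooden crossbar 12 (x) by 70 (y), z 0 to 10, and on it an upright grip plate 12 (x) by 36 (y), z 10 to 44, to pinch.
- holder: Wooden block, fixed, 60 (x) by 90 (y), 62 tall. Origin: centre of its underside; z up. In the middle of its top one slot, 8 wide (x) by 42 long (y), 54 deep, mouth chamfered 2. With the leveller home, its crossbar lies on the block's top along the slot (either way round): leveller origin 62 above the block's.
- riser: Short terracotta ring standing on the ledge, fixed, 54 across, hole 47, 45 tall; origin: centre of its underside. The double lid rests on it at the start.
- inner_lid: Inner lid, aluminium, round, 130 g. Origin: centre of the flange's underside; z up. Flange 60 across, z 0 to 16 (grip by this edge; it juts beyond neck, ring and cap); plug 43 across, z -10 to 0, tapering to 34; perforated boss 36 across, z 16 to 24. Seated on the jar its origin is 80 above the jar's; at the start 45 above the clay ring's.
- cap: Outer lid: steel dust cap, 80 g, set loosely over the inner lid's boss, no catch. Origin: centre of the skirt's lower edge; z up. Skirt 48 across outside, 41 inside, cavity 10 deep; top at z 14; round upright wooden knob 18 across, z 14 to 36. Nested, it rests on the flange: its origin 16 above the inner lid's.
- beaker: Bystander, loose: open glass measuring beaker, 60 across, 85 tall. Origin: centre of its underside.
- bulb: Bystander, loose: pear-shaped silicone watering bulb with a thin spout up, 60 across, 85 tall. Origin: centre of its underside.
- small_pot: Bystander, loose: small clay chive pot, 60 across, 52 tall plus short chives. Origin: centre of its underside.
- saucer: Bystander, loose: clay saucer lying flat, 86 across, 12 tall. Origin: centre of its underside.
- rake: Bystander, loose: steel hand rake lying flat, wooden handle; 240 long, 76 wide, 22 tall. Origin: on the ledge below its neck, near the middle of its length.
- side_pot: Bystander, loose: clay chive pot, 76 across, 66 tall plus short chives. Origin: centre of its underside.
Not all that is in view belongs to the job. Leave any turquoise or yellow look-alike of the cap alone.

How it is judged:
By the outcome, as a careful person would: the job done as asked, in the order asked, and still so for the second after the job is handed in, while the arm keeps its last pose, push and grip.
It also fails if it takes over 59 s, if anything falls off the work surface, if the arm or the gripper's body presses on something with over 40 N, if the wrist force passes 120 N, or if a joint passes its speed limit or range.

## Working session

There is one attempt and no reset: what is moved stays moved. The work goes in short steps, Python scripts to look and compute and a shell command to move; the robot and the scene stay as the last step left them, time stands still between calls to the robot, and variables do not carry over. Pictures are saved under pics/ and viewed, at most 10 in all, crops included, and the job is handed in when it is done.

```bash
mkdir -p pics; cat > h.py <<'E'
import numpy as np,cv2
from cell import env
from scipy.spatial.transform import Rotation as R
def save(s,n): cv2.imwrite(f'pics/{n}.png',s['image'][:,:,::-1])
def ray(s,rc):
    K=np.array(s['intrinsics']);E=np.array(s['extrinsics'])
    d=np.array([(rc[1]-K[0,2])/K[0,0],(rc[0]-K[1,2])/K[1,1]]);u=d.copy()
    for _ in range(20): u=d/(1+s['k1']*(u@u))
    v=E[:3,:3].T@np.r_[u,1];o=-E[:3,:3].T@E[:3,3]
    return o,v/np.linalg.norm(v)
def atz(s,rc,z):
    o,v=ray(s,rc);return o+v*(z-o[2])/v[2]
def tri(obs):
    A=np.zeros((3,3));b=np.zeros(3)
    for s,rc in obs:
        o,v=ray(s,rc);P=np.eye(3)-np.outer(v,v);A+=P;b+=P@o
    p=np.linalg.solve(A,b)
    res=[np.linalg.norm((np.eye(3)-np.outer(ray(s,rc)[1],ray(s,rc)[1]))@(p-ray(s,rc)[0])) for s,rc in obs]
    return p,np.round(res,4)
def proj(s,p):
    K=np.array(s['intrinsics']);E=np.array(s['extrinsics'])
    c=E[:3,:3]@np.array(p)+E[:3,3];u=c[:2]/c[2];u=u*(1+s['k1']*(u@u))
    return np.array([K[1,1]*u[1]+K[1,2],K[0,0]*u[0]+K[0,2]])
E
python3 - <<'E'
from h import *
np.set_printoptions(precision=3,suppress=True)
print(env.sense())
for c in ['scene','top','wrist']:
    s=env.snapshot(c);save(s,c+'0');print(c,s['intrinsics'],s['k1'],s['extrinsics'])
    for n in ['jar','leveller','holder','riser','inner_lid','cap']:
        for d in env.silhouettes(n,c)[:3]:
            m=d['mask'];r,q=np.nonzero(m);print(c,n,round(d['score'],2),d['point'],m.sum(),r.min(),r.max(),q.min(),q.max())
E
```

```text
{'clock': 0.0, 'joints': array([ 1.07 ,  0.259,  1.536, -0.   ,  1.348, -0.203]), 'dq': array([-0.   , -0.001, -0.001, -0.001,  0.003,  0.   ]), 'effort': array([  0.001, -43.732, -28.4  ,   0.072,   0.041,  -0.   ]), 'ee_pos': array([0.161, 0.525, 0.206]), 'tool_rot': array([ 0.148,  0.989, -0.001, -0.   ]), 'ft_force': array([-0.611,  0.368,  0.301]), 'torque': array([-0.031,  0.019,  0.045]), 'grip_force': 0.0, 'grip_width': 0.09302992867895929}
scene [[400.613   0.    316.264]
 [  0.    400.613 198.567]
 [  0.      0.      1.   ]] 0.012628924330343027 [[ 0.171  0.985 -0.01  -0.094]
 [ 0.775 -0.141 -0.615 -0.355]
 [-0.608  0.097 -0.788  1.418]
 [ 0.     0.     0.     1.   ]]
scene jar 0.65 [280.6, 261.3] 521 267 293 249 273
scene jar 0.56 [235.6, 229.1] 582 219 249 216 244
scene jar 0.39 [243.9, 325.0] 1215 226 261 305 343
scene leveller 0.69 [217.9, 221.8] 391 207 229 212 238
scene leveller 0.22 [170.1, 142.2] 344 160 197 118 176
scene holder 0.94 [243.7, 325.2] 1209 226 261 305 343
scene holder 0.73 [280.6, 263.6] 529 267 293 249 274
scene holder 0.44 [200.2, 397.5] 258 191 208 
[... 277 characters left out ...]
 0.      0.      1.   ]] 0.01484678757787452 [[ 0.013 -1.    -0.006 -0.002]
 [-0.99  -0.012 -0.137  0.511]
 [ 0.137  0.008 -0.991  1.237]
 [ 0.     0.     0.     1.   ]]
top jar 0.83 [197.2, 395.6] 355 182 206 385 409
top holder 0.91 [169.0, 321.4] 754 151 181 302 336
top inner_lid 0.54 [193.1, 249.8] 101 181 199 239 256
top cap 0.72 [195.6, 213.3] 176 190 203 209 223
top cap 0.72 [223.1, 231.1] 206 214 229 227 242
top cap 0.63 [187.1, 243.7] 207 180 195 237 253
wrist [[351.447   0.    324.897]
 [  0.    351.447 202.053]
 [  0.      0.      1.   ]] 0.018092782422159368 [[ 0.293  0.956  0.    -0.55 ]
 [ 0.924 -0.283  0.257 -0.03 ]
 [ 0.246 -0.075 -0.966  0.389]
 [ 0.     0.     0.     1.   ]]
```

```bash
python3 - <<'E'
from h import *
s=cv2.imread('pics/scene0.png')[130:330,100:460];t=cv2.imread('pics/top0.png')[100:270,160:520]
a=cv2.resize(s,(720,400),interpolation=cv2.INTER_CUBIC)
cv2.imwrite('pics/a.png',a);cv2.imwrite('pics/b.png',cv2.resize(t,(792,374),interpolation=cv2.INTER_CUBIC))
E
```

```text
(no output)
```

View pics/a.png

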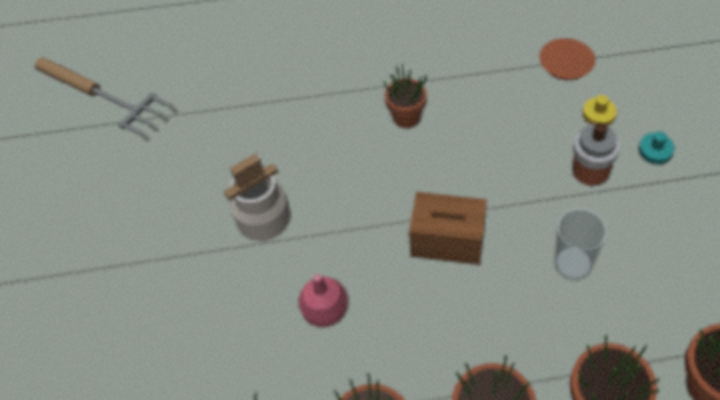

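View pics/b.png

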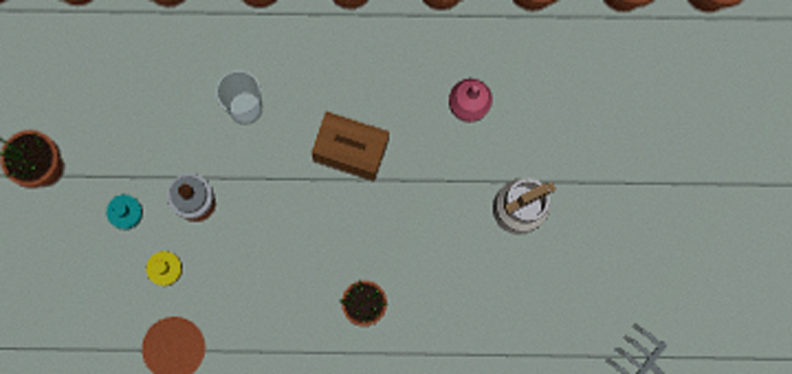

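The scene view shows the jar with the leveller at about (230,235), the block at (324,244) and the lid stack with the grey cap at (400,195). The top view shows the jar at (397,193), the slot at (319,165) and the lid stack at (246,189). The yellow and turquoise decoys are beside the stack.

```bash
python3 - <<'E'
from h import *
np.set_printoptions(precision=4,suppress=True)
s=env.snapshot('scene');t=env.snapshot('top');w=env.snapshot('wrist')
f=lambda x,y:(130+y/2,100+x/2); g=lambda x,y:(100+y/2.2,160+x/2.2)
for n,a,b in [('knobtop',(600,126),(186,191)),('slot',(448,215),(350,143)),('gripL',None,None)]:
    if a: print(n,tri([(s,f(*a)),(t,g(*b))]))
for n,b,z in [('jarbar',(531,196),.09),('barend1',(508,209),.09),('barend2',(553,187),.09),('slot1',(335,138),.062),('slot2',(366,149),.062),('flange',(190,198),.053)]:
    print(n,atz(t,g(*b),z))
E=np.array(w['extrinsics']);T=env.sense();Rt=R.from_quat(T['tool_rot']).as_matrix()
c=-E[:3,:3].T@E[:3,3];print('cam in tool',Rt.T@(c-T['ee_pos']),'\n',E[:3,:3]@Rt)
print(Rt)
E
```

```text
knobtop (array([0.5535, 0.2181, 0.0944]), array([0.0006, 0.0006]))
slot (array([0.6281, 0.0067, 0.0572]), array([0., 0.]))
jarbar [ 0.553  -0.2286  0.09  ]
barend1 [ 0.5356 -0.1988  0.09  ]
barend2 [ 0.5652 -0.2572  0.09  ]
slot1 [0.6336 0.0268 0.062 ]
slot2 [ 0.6191 -0.0148  0.062 ]
flange [0.5514 0.2195 0.053 ]
cam in tool [ 0.0718  0.0001 -0.1769] 
 [[ 0.0009  1.     -0.0001]
 [-0.9664  0.0009 -0.2569]
 [-0.2569  0.0004  0.9664]]
[[-0.956   0.2934 -0.    ]
 [ 0.2934  0.956  -0.    ]
 [ 0.     -0.     -1.    ]]
```

```bash
python3 -m crank '[{"translation":[-46,-18,0],"turn":[0,0,0],"hand":1},{"translation":[-46,-18,0],"turn":[0,0,0],"hand":1},{"translation":[-46,-18,0],"turn":[0,0,0],"hand":1},{"translation":[-46,-18,0],"turn":[0,0,0],"hand":1},{"translation":[-46,-18,0],"turn":[0,0,0],"hand":1},{"translation":[-46,-18,0],"turn":[0,0,0],"hand":1},{"translation":[-46,-18,0],"turn":[0,0,0],"hand":1},{"translation":[-46,-18,0],"turn":[0,0,0],"hand":1},{"translation":[0,0,0],"turn":[0,0,0],"hand":1},{"translation":[0,0,0],"turn":[0,0,0],"hand":1}]'
cat > w.py <<'E'
import pickle,sys
from h import *
s=env.snapshot('wrist');d={}
for n in sys.argv[2:]:
    L=env.silhouettes(n,'wrist')[:3];d[n]=L
    for q in L:
        r,c=np.nonzero(q['mask']);print(n,round(q['score'],2),np.round(q['point']),q['mask'].sum(),(r.min(),r.max(),c.min(),c.max()))
save(s,sys.argv[1]);T=env.sense();print(T['ee_pos'].round(4),T['tool_rot'].round(3))
pickle.dump((s,d,T),open(sys.argv[1]+'.pkl','wb'))
E
python3 w.py lidA cap inner_lid riser
```

```text
clock: 2.2
ee_pos: [0.4714, 0.2793, 0.2068]
tool_rot: [0.15, 0.989, -0.0, -0.001]
ft_force: [-1.5, 0.1, -0.2]
grip_width: 0.0927
grip_force: 0.0
cap 0.93 [175. 305.] 1580 (np.int64(151), np.int64(195), np.int64(282), np.int64(326))
cap 0.81 [279. 289.] 1554 (np.int64(261), np.int64(298), np.int64(267), np.int64(315))
cap 0.68 [225. 375.] 1473 (np.int64(202), np.int64(245), np.int64(354), np.int64(396))
inner_lid 0.56 [260. 296.] 923 (np.int64(248), np.int64(298), np.int64(263), np.int64(321))
[0.4697 0.2813 0.2073] [ 0.147  0.989  0.    -0.   ]
```

```bash
python3 -m crank '[{"translation":[-33,-12,0],"turn":[0,0,0],"hand":1},{"translation":[-33,-12,0],"turn":[0,0,0],"hand":1},{"translation":[-33,-12,0],"turn":[0,0,0],"hand":1},{"translation":[0,0,0],"turn":[0,0,8.25],"hand":1},{"translation":[0,0,0],"turn":[0,0,8.25],"hand":1},{"translation":[0,0,0],"turn":[0,0,8.25],"hand":1},{"translation":[0,0,0],"turn":[0,0,8.25],"hand":1},{"translation":[0,0,0],"turn":[0,0,0],"hand":1},{"translation":[0,0,0],"turn":[0,0,0],"hand":1}]'
python3 w.py lidB cap inner_lid riser
python3 - <<'E'
import cv2,numpy as np
a=cv2.imread('pics/lidA.png')[130:330,220:480];b=cv2.imread('pics/lidB.png')[100:300,200:460]
cv2.imwrite('pics/lid.png',cv2.resize(np.vstack([a,b]),None,fx=1.5,fy=1.5,interpolation=cv2.INTER_CUBIC))
E
```

```text
clock: 3.3
ee_pos: [0.5544, 0.2178, 0.2073]
tool_rot: [0.421, 0.907, 0.0, 0.0]
ft_force: [0.3, -0.7, 0.7]
grip_width: 0.0932
grip_force: 0.0
cap 0.89 [ 88. 278.] 1869 (np.int64(62), np.int64(111), np.int64(258), np.int64(305))
cap 0.81 [186. 321.] 2184 (np.int64(162), np.int64(214), np.int64(300), np.int64(351))
cap 0.73 [ 93. 376.] 1848 (np.int64(68), np.int64(116), np.int64(353), np.int64(401))
inner_lid 0.69 [162. 325.] 847 (np.int64(153), np.int64(211), np.int64(294), np.int64(356))
riser 0.47 [152. 324.] 5 (np.int64(151), np.int64(151), np.int64(323), np.int64(327))
[0.5548 0.217  0.2072] [0.422 0.907 0.    0.   ]
```

View pics/lid.png

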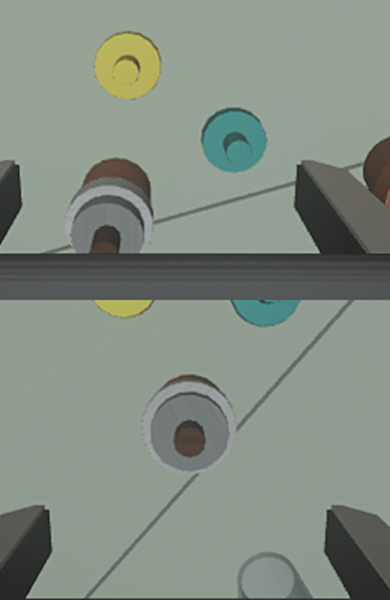

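The pair shows the grey cap nested on the flange on the terracotta ring, at about (325,185) in lidB. The decoys are well ahead of it, and the finger line is clear of them.

```bash
cat > fit.py <<'E'
from h import *
from scipy.optimize import least_squares
a=np.linspace(0,2*np.pi,72,endpoint=False)
def rev(prof): return np.array([[r*np.cos(t),r*np.sin(t),z] for r,z in prof for t in a])/1000
def feat(m):
    r,c=np.nonzero(m);return np.array([r.min(),r.max(),c.min(),c.max()],float)
def pf(s,P):
    q=np.array([proj(s,p) for p in P]);return np.array([q[:,0].min(),q[:,0].max(),q[:,1].min(),q[:,1].max()])
def fit(obs,P,x0,rows=(0,1,2,3),freez=False):
    "obs: (snapshot, mask, edges used)"
    F=[feat(m) for s,m,k in obs]
    f=lambda x:np.concatenate([(pf(s,P+np.r_[x,x0[2]] if freez else P+x)-b)[list(k)]for(s,m,k),b in zip(obs,F)])
    o=least_squares(f,x0[:2] if freez else x0,x_scale=.01,diff_step=1e-4);return o.x,o.fun.round(1)
CAP=rev([(24,0),(24,14),(9,36)]);FL=rev([(30,0),(30,16)]);CAPFL=rev([(30,0),(30,16),(24,16),(24,30),(9,52)])
E
python3 - <<'E'
from fit import *
import pickle
s,d,T=pickle.load(open('lidB.pkl','rb'));S=env.snapshot('scene');Tp=env.snapshot('top')
m=d['cap'][1]['mask'];A=(0,1,2,3);x0=np.array([.554,.218,.061])
print(fit([(s,m,A)],CAP,x0))
u=m|d['inner_lid'][0]['mask'];print('flange/cap',fit([(s,u,A)],CAPFL,np.array([.554,.218,.045])))
obs=[(s,m,A)]
for S_,c in((S,'scene'),(Tp,'top')):
    for q in env.silhouettes('cap',c)[:3]:
        print(c,q['point'],proj(S_,[.554,.218,.068]),feat(q['mask']),pf(S_,CAP+x0))
        if np.linalg.norm(np.array(q['point'])-proj(S_,[.554,.218,.068]))<8: obs.append((S_,q['mask'],A))
print(fit(obs,CAP,x0))
print([proj(s,p).round(0) for p in ([.62,.005,.062],[.553,-.229,.09])])
E
```

```text
(array([0.55586484, 0.21653799, 0.04748508]), array([ 0., -0., -0.,  0.]))
flange/cap (array([0.5548568 , 0.21700046, 0.03050682]), array([-0.4,  0.4,  0.4, -0.4]))
scene [203.5, 428.7] [199.48561336 398.24748962] [196. 211. 419. 436.] [189.80759543 208.45030862 388.6447451  407.98865876]
scene [201.6, 398.0] [199.48561336 398.24748962] [191. 208. 389. 408.] [189.80759543 208.45030862 388.6447451  407.98865876]
(array([0.55427332, 0.2183602 , 0.05783435]), array([-1. ,  0.7, -0.9,  0.8, -0.4,  1.2, -0.4, -0.1]))
[array([372., 244.]), array([499.,  58.])]
```

```bash
python3 -m crank '[{"translation":[-41,-17,0],"turn":[0,0,0],"hand":1},{"translation":[-41,-17,0],"turn":[0,0,0],"hand":1},{"translation":[-41,-17,0],"turn":[0,0,0],"hand":1},{"translation":[-41,-17,0],"turn":[0,0,0],"hand":1},{"translation":[-41,-17,0],"turn":[0,0,0],"hand":1},{"translation":[0,0,0],"turn":[0,0,0],"hand":1},{"translation":[0,0,0],"turn":[0,0,0],"hand":1}]'
python3 w.py hold holder jar leveller
```

```text
clock: 4.4
ee_pos: [0.6214, 0.0038, 0.2068]
tool_rot: [0.424, 0.906, 0.0, -0.0]
ft_force: [0.3, 0.6, 1.1]
grip_width: 0.0929
grip_force: 0.0
holder 0.8 [184. 328.] 6510 (np.int64(133), np.int64(239), np.int64(276), np.int64(389))
jar 0.82 [273. 142.] 1182 (np.int64(258), np.int64(299), np.int64(126), np.int64(173))
[0.6211 0.0065 0.2073] [ 0.422  0.906  0.    -0.   ]
```

```bash
sleep 1; python3 -m crank '[{"translation":[-48,0,0],"turn":[0,0,6.5],"hand":1},{"translation":[-48,0,0],"turn":[0,0,6.5],"hand":1},{"translation":[-48,0,0],"turn":[0,0,0],"hand":1},{"translation":[0,0,0],"turn":[0,0,0],"hand":1},{"translation":[0,0,0],"turn":[0,0,0],"hand":1}]'
python3 w.py jarA jar leveller holder
```

```text
clock: 5.1
ee_pos: [0.7004, -0.1143, 0.2064]
tool_rot: [0.523, 0.852, 0.0, -0.001]
ft_force: [-0.1, 0.3, 0.2]
grip_width: 0.0927
grip_force: 0.0
jar 0.62 [205. 159.] 3627 (np.int64(174), np.int64(253), np.int64(94), np.int64(193))
holder 0.63 [ 30. 311.] 6852 (np.int64(0), np.int64(91), np.int64(254), np.int64(378))
[ 0.7001 -0.1126  0.2077] [0.522 0.853 0.    0.   ]
```

```bash
python3 -m crank '[{"translation":[-9,-46,0],"turn":[0,0,0],"hand":1},{"translation":[-9,-46,0],"turn":[0,0,0],"hand":1},{"translation":[-9,-46,0],"turn":[0,0,0],"hand":1},{"translation":[-8,-45,0],"turn":[0,0,0],"hand":1},{"translation":[0,0,0],"turn":[0,0,0],"hand":1},{"translation":[0,0,0],"turn":[0,0,0],"hand":1}]'
python3 w.py jarB jar leveller
python3 - <<'E'
import cv2,numpy as np
a=cv2.imread('pics/hold.png')[110:310,230:430];b=cv2.imread('pics/jarA.png')[130:330,40:240];c=cv2.imread('pics/jarB.png')[80:280,220:420]
cv2.imwrite('pics/hj.png',cv2.resize(np.hstack([a,b,c]),(800,267),interpolation=cv2.INTER_CUBIC))
cv2.imwrite('pics/hj2.png',np.vstack([np.hstack([cv2.resize(x,(400,400)) for x in (a,c)])]))
E
```

```text
clock: 5.9
ee_pos: [0.5528, -0.2284, 0.2082]
tool_rot: [0.523, 0.852, 0.0, 0.001]
ft_force: [0.8, 0.4, 0.6]
grip_width: 0.0931
grip_force: 0.0
jar 0.63 [179. 332.] 3226 (np.int64(141), np.int64(217), np.int64(289), np.int64(359))
leveller 0.66 [192. 324.] 1167 (np.int64(151), np.int64(230), np.int64(316), np.int64(331))
[ 0.5542 -0.2275  0.2075] [0.522 0.853 0.    0.   ]
```

View pics/hj2.png

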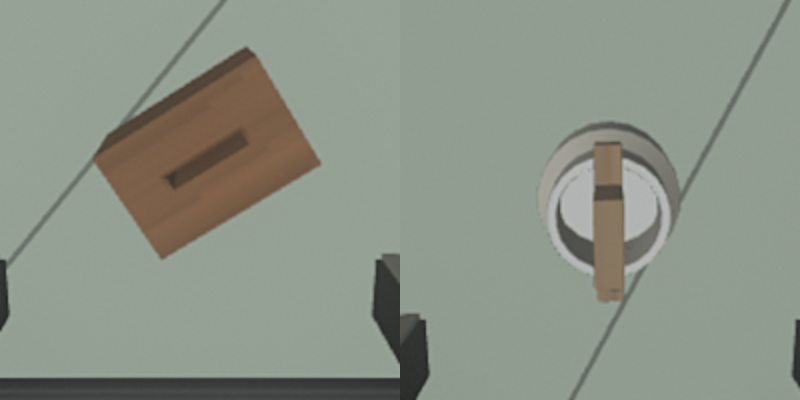

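```bash
python3 - <<'E'
import cv2,numpy as np
b=cv2.imread('pics/jarA.png')[160:270,80:210];c=cv2.imread('pics/jarA.png')[0:110,250:380]
cv2.imwrite('pics/jA.png',np.hstack([cv2.resize(x,(390,330)) for x in(b,c)]))
E
python3 - <<'E'
from fit import *
import pickle
np.set_printoptions(precision=4,suppress=True)
s,d,T=pickle.load(open('hold.pkl','rb'))
c=[atz(s,(110+y/2,230+x/2),.062) for x,y in((255,55),(321,163),(162,258),(95,157))];print('blk',np.mean(c,0),[np.linalg.norm(c[i]-c[i-1]) for i in range(4)])
for i,j in((0,3),(1,2),(1,0),(2,3)): v=c[i]-c[j];print(np.degrees(np.arctan2(v[1],v[0])))
e=[atz(s,(110+y/2,230+x/2),.062) for x,y in((169,185),(244,134))];v=e[1]-e[0];print('slot',np.mean(e,0),np.linalg.norm(v),np.degrees(np.arctan2(v[1],v[0])))
s,d,T=pickle.load(open('jarB.pkl','rb'))
g=lambda x,y:(80+y/2,220+(x-400)/2)
for n,z,ps in(('platetop',.124,((594,197),(624,197),(624,290),(597,290))),('bar far',.09,((595,143),(621,143)))):
    q=[atz(s,g(*p),z) for p in ps];print(n,np.mean(q,0),q)
print('rim',atz(s,g(609,216),.08), [atz(s,g(*p),.08) for p in((548,210),(672,216),(610,150),(610,278))])
J=rev([(36,0),(36,40),(28,52),(28,80)])
print(fit([(s,d['jar'][0]['mask'],(0,2,3))],J,np.array([.553,-.228,0])))
sa,da,Ta=pickle.load(open('jarA.pkl','rb'))
print('jar2',fit([(s,d['jar'][0]['mask'],(0,2,3)),(sa,da['jar'][0]['mask'],(0,3))],J,np.array([.553,-.228,0])))
E
```

```text
blk [0.6289 0.0074 0.062 ] [np.float64(0.08758919659401478), np.float64(0.05945317130154623), np.float64(0.08886479950122972), np.float64(0.05907000796172479)]
72.40095716142477
72.14799822864501
-17.39418807687183
-18.629364037642876
slot [0.6283 0.0072 0.062 ] 0.04276171250879932 74.84591572401534
platetop [ 0.5517 -0.2266  0.124 ] [array([ 0.538 , -0.2128,  0.124 ]), array([ 0.5481, -0.2077,  0.124 ]), array([ 0.565 , -0.2406,  0.124 ]), array([ 0.5556, -0.2454,  0.124 ])]
bar far [ 0.5353 -0.1959  0.09  ] [array([ 0.5304, -0.1984,  0.09  ]), array([ 0.5401, -0.1935,  0.09  ])]
rim [ 0.5508 -0.2256  0.08  ] [array([ 0.5255, -0.2354,  0.08  ]), array([ 0.5758, -0.2129,  0.08  ]), array([ 0.5379, -0.1993,  0.08  ]), array([ 0.5643, -0.2512,  0.08  ])]
(array([ 0.5516, -0.2283, -0.0103]), array([ 0., -0.,  0.]))
jar2 (array([ 0.5511, -0.2279,  0.0008]), array([ 0.4, -1.3,  0.8, -0.4,  0.6]))
```

View pics/jA.png

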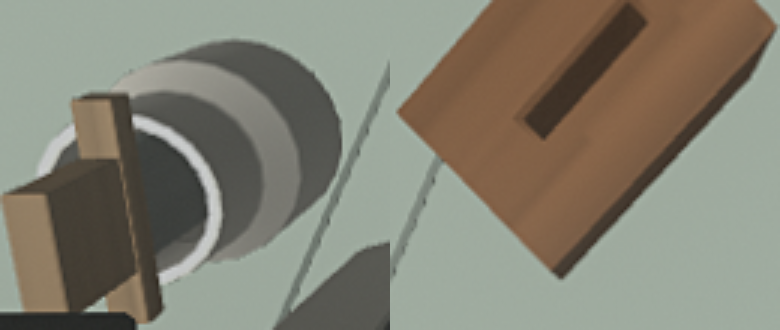

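The view shows the plate's top corners at (225.7,81.7) and (225,95.7), and the block's top corners at (37.3,252.7) and (90,306.7), in jarA pixels. The blade hangs straight in the jar.

```bash
python3 - <<'E'
from fit import *
import pickle
np.set_printoptions(precision=4,suppress=True)
h=pickle.load(open('hold.pkl','rb'))[0];b=pickle.load(open('jarB.pkl','rb'))[0];a=pickle.load(open('jarA.pkl','rb'))[0]
g=lambda x,y:(80+y/2,220+(x-400)/2);k=lambda x,y:(110+y/2,230+x/2)
print(tri([(b,g(594,197)),(a,(225.7,81.7))]),tri([(b,g(624,197)),(a,(225,95.7))]))
print(tri([(h,k(95,157)),(a,(37.3,252.7))]),tri([(h,k(162,258)),(a,(90,306.7))]),tri([(h,k(206,159)),(a,(24,314-2))]))
e=env.sense();print(e['ee_pos'],R.from_quat(e['tool_rot']).as_matrix()[:2,:2])
E
```

```text
(array([ 0.5388, -0.214 ,  0.1222]), array([0.0011, 0.0011])) (array([ 0.5487, -0.2085,  0.1229]), array([0.0008, 0.0008]))
(array([ 0.5872, -0.0263,  0.0592]), array([0.0006, 0.0006])) (array([ 0.6451, -0.0445,  0.0582]), array([0.0011, 0.0011])) (array([0.6277, 0.0062, 0.0588]), array([0.0012, 0.0012]))
[ 0.5542 -0.2275  0.2075] [[-0.4547  0.8906]
 [ 0.8906  0.4547]]
```

```bash
python3 -m crank '[{"translation":[1,-2,0],"turn":[0,0,0],"hand":1},{"translation":[0,0,35],"turn":[0,0,0],"hand":1},{"translation":[0,0,35],"turn":[0,0,0],"hand":1},{"translation":[0,0,15],"turn":[0,0,0],"hand":1},{"translation":[0,0,0],"turn":[0,0,0],"hand":1},{"translation":[0,0,0],"turn":[0,0,0],"hand":-1},{"translation":[0,0,0],"turn":[0,0,0],"hand":-1},{"translation":[0,0,0],"turn":[0,0,0],"hand":-1},{"translation":[0,0,0],"turn":[0,0,0],"hand":-1},{"translation":[0,0,0],"turn":[0,0,0],"hand":-1},{"translation":[0,0,0],"turn":[0,0,0],"hand":-1},{"translation":[0,0,0],"turn":[0,0,0],"hand":-1}]' 35
```

```text
clock: 7.25
ee_pos: [0.5509, -0.2289, 0.1223]
tool_rot: [0.523, 0.852, -0.0, 0.0]
ft_force: [0.4, -0.7, -0.4]
grip_width: 0.0414
grip_force: 0.0
```

```bash
python3 -m crank '[{"translation":[0,0,0],"turn":[0,0,0],"hand":-1},{"translation":[0,0,0],"turn":[0,0,0],"hand":-1},{"translation":[0,0,0],"turn":[0,0,0],"hand":-1},{"translation":[0,0,0],"turn":[0,0,0],"hand":-1},{"translation":[0,0,0],"turn":[0,0,0],"hand":-1},{"translation":[0,0,0],"turn":[0,0,0],"hand":-1},{"translation":[0,0,0],"turn":[0,0,0],"hand":-1}]'
```

```text
clock: 7.95
ee_pos: [0.5509, -0.2288, 0.1222]
tool_rot: [0.523, 0.852, 0.0, -0.0]
ft_force: [-0.1, -0.8, 0.1]
grip_width: 0.0
grip_force: 0.0
```

```bash
python3 w.py miss leveller; python3 - <<'E'
from h import *
s=env.snapshot('scene');c=cv2.resize(s['image'][170:280,180:290,::-1],(400,400));w=cv2.imread('pics/miss.png')
cv2.imwrite('pics/m.png',np.hstack([c,cv2.resize(w[:,160:480],(400,500))[:400]]));print(env.sense()['grip_width'],env.tcp_to_tips)
E
```

```text
leveller 0.89 [207. 325.] 1404 (np.int64(168), np.int64(239), np.int64(316), np.int64(338))
[ 0.5509 -0.2288  0.1221] [ 0.523  0.852 -0.    -0.   ]
0.00019038564464269475 0.025
```

View pics/m.png

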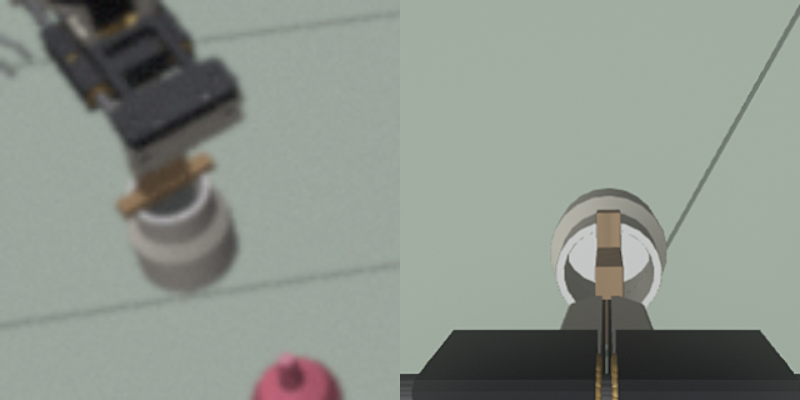

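The picture shows the jar and leveller undisturbed with the fingers shut by the plate. I need a closer look to see which side of the plate they passed.

```bash
python3 - <<'E'
from h import *
s=env.snapshot('scene');c=cv2.resize(s['image'][175:245,200:270,::-1],(400,400),interpolation=cv2.INTER_CUBIC);w=cv2.imread('pics/miss.png')
cv2.imwrite('pics/m2.png',np.hstack([c,cv2.resize(w[190:310,265:385],(400,400),interpolation=cv2.INTER_CUBIC)]))
T=env.sense();Rt=R.from_quat(T['tool_rot']).as_matrix();W=env.snapshot('wrist')
for p in([0,0,.025],[.0075,0,.025],[.0075,0,-.002],[0,0,0]): 
    q=T['ee_pos']+Rt@np.array(p);print(p,proj(W,q),proj(s,q))
for z in(.09,.124):
    for x in(-.018,.018):
        q=np.r_[T['ee_pos'][:2],z]+Rt@np.array([x,0,0]);print(z,x,proj(W,q),proj(s,q))
E
```

```text
[0, 0, 0.025] [230.71357103 325.35130184] [216.94047634 223.96487242]
[0.0075, 0, 0.025] [218.9332163 325.367397 ] [215.43551764 226.66269852]
[0.0075, 0, -0.002] [234.46279512 325.40373495] [208.908782   224.57061539]
[0, 0, 0] [246.30767037 325.38223559] [210.9205716 221.9703055]
0.09 -0.018 [253.55344015 325.30796093] [222.25596463 218.024503  ]
0.09 0.018 [199.08345304 325.38185206] [215.03031812 230.92995353]
0.124 -0.018 [278.38162953 325.34162112] [214.14858964 215.12271626]
0.124 0.018 [215.34136408 325.4302978 ] [206.83384782 228.42437942]
```

View pics/m2.png

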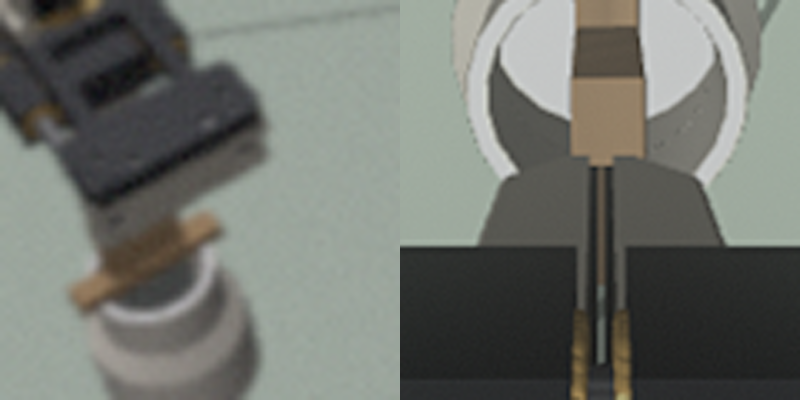

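The fingers shut above the plate: the brown plate top shows through the gap between them, at about rows 190-278. In every wrist picture the visible fingertips sit about 30 mm short of where the quoted tip offset puts them. I'll reopen, go about 20 mm deeper and close gently to check this.

```bash
python3 -m crank '[{"translation":[0,0,0],"turn":[0,0,0],"hand":0.6},{"translation":[0,0,0],"turn":[0,0,0],"hand":0.6},{"translation":[0,0,0],"turn":[0,0,0],"hand":0.6},{"translation":[0,0,0],"turn":[0,0,0],"hand":0.6},{"translation":[0,0,0],"turn":[0,0,0],"hand":0.6},{"translation":[0,0,0],"turn":[0,0,0],"hand":0.6},{"translation":[0,0,0],"turn":[0,0,0],"hand":0.6},{"translation":[0,0,0],"turn":[0,0,0],"hand":0.6},{"translation":[0,0,0],"turn":[0,0,0],"hand":0.6},{"translation":[0,0,0],"turn":[0,0,0],"hand":0.6}]' 10
python3 w.py open leveller
```

```text
clock: 9.2
ee_pos: [0.5509, -0.2288, 0.1221]
tool_rot: [0.523, 0.852, 0.0, -0.0]
ft_force: [-0.6, 0.6, -0.3]
grip_width: 0.073
grip_force: 0.0
leveller 0.87 [226. 329.] 2345 (np.int64(168), np.int64(275), np.int64(315), np.int64(339))
[ 0.5509 -0.2288  0.1222] [0.523 0.852 0.    0.   ]
```

```bash
sleep 1; python3 -m crank '[{"translation":[0,0,5],"turn":[0,0,0],"hand":0.6},{"translation":[0,0,5],"turn":[0,0,0],"hand":0.6},{"translation":[0,0,5],"turn":[0,0,0],"hand":0.6},{"translation":[0,0,4],"turn":[0,0,0],"hand":0.6},{"translation":[0,0,0],"turn":[0,0,0],"hand":-1},{"translation":[0,0,0],"turn":[0,0,0],"hand":-1},{"translation":[0,0,0],"turn":[0,0,0],"hand":-1},{"translation":[0,0,0],"turn":[0,0,0],"hand":-1},{"translation":[0,0,0],"turn":[0,0,0],"hand":-1},{"translation":[0,0,0],"turn":[0,0,0],"hand":-1},{"translation":[0,0,0],"turn":[0,0,0],"hand":-1},{"translation":[0,0,0],"turn":[0,0,0],"hand":-1}]' 10; python3 -m crank '[{"translation":[0,0,0],"turn":[0,0,0],"hand":-1},{"translation":[0,0,0],"turn":[0,0,0],"hand":-1},{"translation":[0,0,0],"turn":[0,0,0],"hand":-1}]'
```

```text
clock: 10.5
ee_pos: [0.5509, -0.2288, 0.1032]
tool_rot: [0.523, 0.852, -0.0, 0.0]
ft_force: [-0.6, 0.2, -0.1]
grip_width: 0.0152
grip_force: 0.0
clock: 10.8
ee_pos: [0.5509, -0.2288, 0.1032]
tool_rot: [0.523, 0.852, -0.0, 0.0]
ft_force: [-0.2, -0.4, 0.1]
grip_width: 0.012
grip_force: 9.9
```

```bash
python3 -m crank '[{"translation":[0,0,0],"turn":[0,0,0],"hand":-1},{"translation":[0,0,-6],"turn":[0,0,0],"hand":-1},{"translation":[0,0,-12],"turn":[0,0,0],"hand":-1},{"translation":[0,0,-20],"turn":[0,0,0],"hand":-1},{"translation":[0,0,-20],"turn":[0,0,0],"hand":-1},{"translation":[0,0,-20],"turn":[0,0,0],"hand":-1},{"translation":[0,0,-10],"turn":[0,0,0],"hand":-1},{"translation":[0,0,0],"turn":[0,0,0],"hand":-1},{"translation":[0,0,0],"turn":[0,0,0],"hand":-1}]' 45
python3 w.py lift leveller jar
```

```text
clock: 11.7
ee_pos: [0.5507, -0.2287, 0.1909]
tool_rot: [0.523, 0.852, 0.0, -0.0]
ft_force: [0.1, 0.5, -1.2]
grip_width: 0.0114
grip_force: 44.9
leveller 0.58 [235. 326.] 2879 (np.int64(173), np.int64(294), np.int64(311), np.int64(337))
jar 0.87 [174. 325.] 3571 (np.int64(144), np.int64(222), np.int64(289), np.int64(364))
[ 0.5503 -0.2284  0.1899] [ 0.523  0.852  0.    -0.001]
```

```bash
python3 -m crank '[{"translation":[29,29,0],"turn":[0,0,0],"hand":-1},{"translation":[29,29,0],"turn":[0,0,0],"hand":-1},{"translation":[29,29,0],"turn":[0,0,0],"hand":-1},{"translation":[29,29,0],"turn":[0,0,0],"hand":-1},{"translation":[29,29,0],"turn":[0,0,0],"hand":-1},{"translation":[29,30,0],"turn":[0,0,0],"hand":-1},{"translation":[0,0,0],"turn":[0,0,8.5],"hand":-1},{"translation":[0,0,0],"turn":[0,0,8.5],"hand":-1},{"translation":[0,0,0],"turn":[0,0,8.5],"hand":-1},{"translation":[0,0,0],"turn":[0,0,8.5],"hand":-1},{"translation":[0,0,0],"turn":[0,0,8.5],"hand":-1},{"translation":[0,0,0],"turn":[0,0,2],"hand":-1}]' 
python3 -m crank '[{"translation":[0,0,0],"turn":[0,0,0],"hand":-1},{"translation":[0,0,0],"turn":[0,0,0],"hand":-1}]'
python3 w.py over holder leveller
python3 - <<'E'
import cv2,numpy as np
a=cv2.imread('pics/over.png')[100:300,225:425]
from h import *
s=env.snapshot('scene');save(s,'over_s');t=env.snapshot('top');save(t,'over_t')
cv2.imwrite('pics/ov.png',np.hstack([cv2.resize(a,(500,500),interpolation=cv2.INTER_CUBIC)]))
E
```

```text
clock: 13.05
ee_pos: [0.6276, 0.0057, 0.19]
tool_rot: [0.808, 0.589, -0.001, -0.001]
ft_force: [-0.8, -0.8, -1.9]
grip_width: 0.0114
grip_force: 44.9
clock: 13.25
ee_pos: [0.6278, 0.0056, 0.1904]
tool_rot: [0.806, 0.591, -0.0, -0.0]
ft_force: [-0.3, -0.1, -0.6]
grip_width: 0.0115
grip_force: 44.9
holder 0.55 [173. 326.] 5319 (np.int64(133), np.int64(236), np.int64(292), np.int64(362))
leveller 0.92 [235. 327.] 2915 (np.int64(173), np.int64(294), np.int64(312), np.int64(337))
[0.628  0.0056 0.1909] [ 0.807  0.591 -0.    -0.   ]
```

View pics/ov.png

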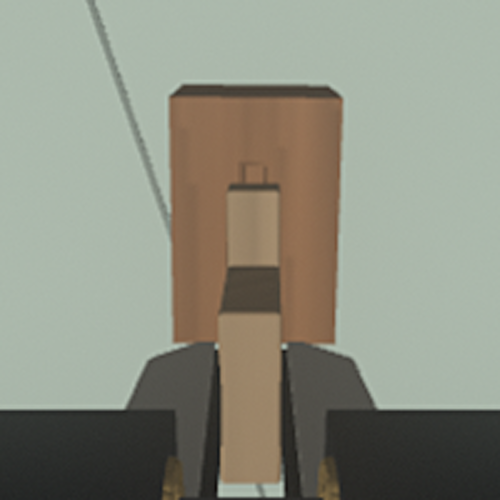

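The view shows the bar at crop x≈254, the slot end at x≈254 and y≈163, and the block edges parallel to the blade. The slot lies about 1.7 mm toward +y, and the leveller hangs about 1° tilted. I'll correct both and then descend in stages.

```bash
python3 -m crank '[{"translation":[0,1.2,0],"turn":[1,0,0],"hand":-1},{"translation":[0,0,20],"turn":[0,0,0],"hand":-1},{"translation":[0,0,20],"turn":[0,0,0],"hand":-1},{"translation":[0,0,12],"turn":[0,0,0],"hand":-1},{"translation":[0,0,5],"turn":[0,0,0],"hand":-1},{"translation":[0,0,5],"turn":[0,0,0],"hand":-1},{"translation":[0,0,5],"turn":[0,0,0],"hand":-1},{"translation":[0,0,5],"turn":[0,0,0],"hand":-1},{"translation":[0,0,0],"turn":[0,0,0],"hand":-1}]'
```

```text
clock: 14.4
ee_pos: [0.6278, 0.0057, 0.1187]
tool_rot: [0.807, 0.591, -0.005, -0.007]
ft_force: [0.5, 0.3, -1.7]
grip_width: 0.0115
grip_force: 44.9
```

```bash
python3 -m crank '[{"translation":[0,1,0],"turn":[0,0,0],"hand":-1},{"translation":[0,0.1,5],"turn":[0,0,0],"hand":-1},{"translation":[0,0.1,5],"turn":[0,0,0],"hand":-1},{"translation":[0,0.1,5],"turn":[0,0,0],"hand":-1},{"translation":[0,0,0],"turn":[0,0,0],"hand":-1}]'
```

```text
clock: 14.9
ee_pos: [0.6283, 0.0054, 0.103]
tool_rot: [0.807, 0.591, -0.006, -0.008]
ft_force: [-0.2, -0.1, -1.6]
grip_width: 0.0113
grip_force: 44.9
```

```bash
python3 -m crank '[{"translation":[0,0.1,5],"turn":[0,0,0],"hand":-1},{"translation":[0,0.1,5],"turn":[0,0,0],"hand":-1},{"translation":[0,0,3],"turn":[0,0,0],"hand":-1},{"translation":[0,0,2],"turn":[0,0,0],"hand":-1},{"translation":[0,0,0],"turn":[0,0,0],"hand":-1}]'; python3 -m crank '[{"translation":[0,0,1],"turn":[0,0,0],"hand":-1},{"translation":[0,0,1],"turn":[0,0,0],"hand":-1},{"translation":[0,0,0],"turn":[0,0,0],"hand":-1}]'
```

```text
clock: 15.4
ee_pos: [0.6287, 0.0054, 0.0887]
tool_rot: [0.807, 0.591, -0.005, -0.007]
ft_force: [0.3, 0.6, 0.1]
grip_width: 0.0114
grip_force: 44.9
clock: 15.7
ee_pos: [0.6289, 0.0053, 0.0871]
tool_rot: [0.807, 0.591, -0.005, -0.007]
ft_force: [0.7, -0.2, -1.4]
grip_width: 0.0113
grip_force: 44.9
```

```bash
python3 -m crank '[{"translation":[0,0,1],"turn":[0,0,0],"hand":-1},{"translation":[0,0,1],"turn":[0,0,0],"hand":-1},{"translation":[0,0,0],"turn":[0,0,0],"hand":-1}]';  python3 -m crank '[{"translation":[0,0,1],"turn":[0,0,0],"hand":-1},{"translation":[0,0,0],"turn":[0,0,0],"hand":-1}]'
```

```text
clock: 16.0
ee_pos: [0.6289, 0.0053, 0.0851]
tool_rot: [0.807, 0.591, -0.005, -0.007]
ft_force: [0.5, 0.5, -0.7]
grip_width: 0.0116
grip_force: 44.9
clock: 16.2
ee_pos: [0.6291, 0.0053, 0.0851]
tool_rot: [0.807, 0.591, -0.005, -0.007]
ft_force: [-0.8, 0.6, 5.4]
grip_width: 0.0117
grip_force: 44.9
```

```bash
python3 -m crank '[{"translation":[0,0,0.5],"turn":[0,0,0],"hand":-1},{"translation":[0,0,0],"turn":[0,0,0],"hand":-0.2},{"translation":[0,0,0],"turn":[0,0,0],"hand":-0.2},{"translation":[0,0,0],"turn":[0,0,0],"hand":-0.2},{"translation":[0,0,0],"turn":[-1,0,0],"hand":-0.2},{"translation":[0,0,-10],"turn":[0,0,0],"hand":-0.2},{"translation":[0,0,-30],"turn":[0,0,0],"hand":1},{"translation":[0,0,-40],"turn":[0,0,0],"hand":1},{"translation":[0,0,-40],"turn":[0,0,0],"hand":1},{"translation":[0,0,0],"turn":[0,0,0],"hand":1},{"translation":[0,0,0],"turn":[0,0,0],"hand":1}]'
python3 w.py home holder leveller
python3 - <<'E'
import cv2,numpy as np
from h import *
s=env.snapshot('scene');a=cv2.imread('pics/home.png')[100:300,225:425]
c=s['image'][210:270,290:350,::-1]
cv2.imwrite('pics/hm.png',np.hstack([cv2.resize(x,(400,400),interpolation=cv2.INTER_CUBIC) for x in(a,c)]))
E
```

```text
clock: 17.3
ee_pos: [0.6295, 0.0053, 0.2056]
tool_rot: [0.807, 0.591, 0.001, 0.001]
ft_force: [-0.2, 0.4, -0.7]
grip_width: 0.0726
grip_force: 0.0
holder 0.81 [182. 313.] 5219 (np.int64(133), np.int64(232), np.int64(291), np.int64(356))
leveller 0.89 [187. 324.] 1131 (np.int64(149), np.int64(225), np.int64(316), np.int64(332))
[0.6279 0.0055 0.2022] [ 0.807  0.591 -0.001 -0.001]
```

View pics/hm.png

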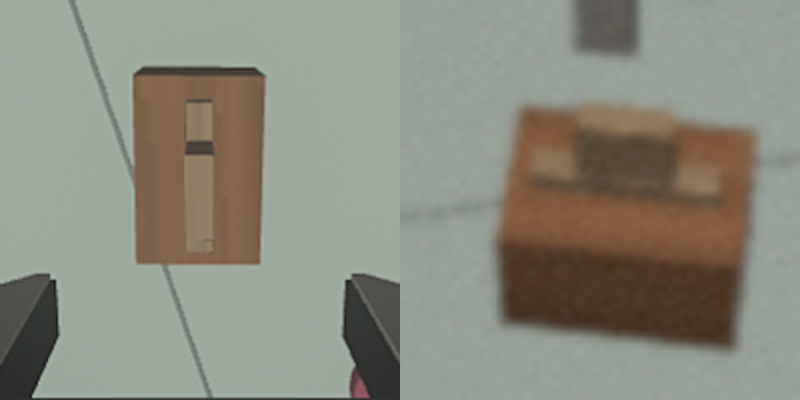

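The picture shows the crossbar lying flat on the block, with the blade down in the slot. Next is the lid.

```bash
python3 -m crank '[{"translation":[36,-27,0],"turn":[0,0,0],"hand":1},{"translation":[36,-27,0],"turn":[0,0,0],"hand":1},{"translation":[36,-27,0],"turn":[0,0,0],"hand":1},{"translation":[36,-27,0],"turn":[0,0,0],"hand":1},{"translation":[36,-27,0],"turn":[0,0,0],"hand":1},{"translation":[0,0,0],"turn":[0,0,-8.25],"hand":1},{"translation":[0,0,0],"turn":[0,0,-8.25],"hand":1},{"translation":[0,0,0],"turn":[0,0,-8.25],"hand":1},{"translation":[0,0,0],"turn":[0,0,-8.25],"hand":1},{"translation":[0,0,0],"turn":[0,0,-8.25],"hand":1},{"translation":[0,0,0],"turn":[0,0,-8.25],"hand":1},{"translation":[0,0,0],"turn":[0,0,-8.25],"hand":1}]'
python3 -m crank '[{"translation":[0,0,0],"turn":[0,0,0],"hand":1},{"translation":[0,0,0],"turn":[0,0,0],"hand":1}]'
python3 w.py lidC cap inner_lid
python3 - <<'E'
from fit import *
import pickle
np.set_printoptions(precision=4,suppress=True)
J=rev([(36,0),(36,40),(28,52),(28,80)])
obs=[]
for f in('lidB','lidC'):
    s,d,T=pickle.load(open(f+'.pkl','rb'))
    c=min(d['cap'],key=lambda q:np.linalg.norm(np.array(q['point'])-proj(s,[.5545,.218,.07])))
    print(f,fit([(s,c['mask'],(0,1,2,3))],CAP,np.array([.5545,.218,.061]),freez=True))
    u=c['mask']|d['inner_lid'][0]['mask'];print(fit([(s,u,(0,1,2,3))],CAPFL,np.array([.5545,.218,.045]),freez=True))
s,d,T=pickle.load(open('lift.pkl','rb'));sb,db,_=pickle.load(open('jarB.pkl','rb'));sa,da,_=pickle.load(open('jarA.pkl','rb'))
x0=np.array([.551,-.2275,0])
print('jar lift',fit([(s,d['jar'][0]['mask'],(0,2,3))],J,x0,freez=True))
print('jar all',fit([(s,d['jar'][0]['mask'],(0,2,3)),(sb,db['jar'][0]['mask'],(0,2,3)),(sa,da['jar'][0]['mask'],(0,1,3))],J,x0,freez=True))
for n in('scene','top'):
    S=env.snapshot(n);q=[k for k in env.silhouettes('jar',n) if np.linalg.norm(np.array(k['point'])-proj(S,[.551,-.2275,.05]))<10]
    if q: print(n,fit([(S,q[0]['mask'],(0,1,2,3))],J,x0,freez=True))
E
```

```text
clock: 18.7
ee_pos: [0.5538, 0.2175, 0.2022]
tool_rot: [0.418, 0.908, -0.001, -0.001]
ft_force: [-0.3, 0.5, -0.6]
grip_width: 0.0929
grip_force: 0.0
clock: 18.9
ee_pos: [0.5541, 0.2176, 0.2027]
tool_rot: [0.423, 0.906, -0.0, -0.001]
ft_force: [-0.8, -0.3, -0.4]
grip_width: 0.0928
grip_force: 0.0
cap 0.95 [ 87. 280.] 1878 (np.int64(62), np.int64(111), np.int64(258), np.int64(305))
cap 0.69 [188. 324.] 2247 (np.int64(162), np.int64(215), np.int64(300), np.int64(352))
cap 0.62 [ 95. 379.] 1861 (np.int64(68), np.int64(116), np.int64(354), np.int64(402))
[0.5543 0.2177 0.2033] [ 0.422  0.907 -0.    -0.   ]
lidB (array([0.5539, 0.2188]), array([-1.1,  1.2, -1.1,  1.1]))
(array([0.5529, 0.2193]), array([-1.7,  1.9, -0.9,  0.9]))
lidC (array([0.5534, 0.2193]), array([-1.,  1., -1.,  1.]))Traceback (most recent call last):
  File "<stdin>", line 10, in <module>
IndexError: list index out of range
```

```bash
python3 - <<'E'
from fit import *
import pickle
np.set_printoptions(precision=4,suppress=True)
J=rev([(36,0),(36,40),(28,52),(28,80)])
s,d,T=pickle.load(open('lift.pkl','rb'));sb,db,_=pickle.load(open('jarB.pkl','rb'));sa,da,_=pickle.load(open('jarA.pkl','rb'))
x0=np.array([.551,-.2275,0])
print('jar lift',fit([(s,d['jar'][0]['mask'],(0,2,3))],J,x0,freez=True))
print('jar all',fit([(s,d['jar'][0]['mask'],(0,2,3)),(sb,db['jar'][0]['mask'],(0,2,3)),(sa,da['jar'][0]['mask'],(0,1,3))],J,x0,freez=True))
for n in('scene','top'):
    S=env.snapshot(n);q=[k for k in env.silhouettes('jar',n) if np.linalg.norm(np.array(k['point'])-proj(S,[.551,-.2275,.05]))<10]
    if q: print(n,fit([(S,q[0]['mask'],(0,1,2,3))],J,x0,freez=True))
E
python3 -m crank '[{"translation":[1.5,0.4,0],"turn":[0,0,0],"hand":1},{"translation":[0,0,40],"turn":[0,0,0],"hand":1},{"translation":[0,0,40],"turn":[0,0,0],"hand":1},{"translation":[0,0,40],"turn":[0,0,0],"hand":1},{"translation":[0,0,20],"turn":[0,0,0],"hand":1},{"translation":[0,0,10],"turn":[0,0,0],"hand":1},{"translation":[0,0,5],"turn":[0,0,0],"hand":1},{"translation":[0,0,2],"turn":[0,0,0],"hand":1},{"translation":[0,0,2],"turn":[0,0,0],"hand":1},{"translation":[0,0,2],"turn":[0,0,0],"hand":1},{"translation":[0,0,0],"turn":[0,0,0],"hand":1}]' 20
```

```text
jar lift (array([ 0.5516, -0.228 ]), array([ 0. , -0.3,  0.3]))
jar all (array([ 0.5508, -0.227 ]), array([-1.2, -0.6,  0. , -0.6, -1.1,  0.9, -1.4,  3. ,  0.9]))
scene (array([ 0.5529, -0.2271]), array([-0.6,  0.6, -0.4,  0.4]))
clock: 20.35
ee_pos: [0.5542, 0.2192, 0.0432]
tool_rot: [0.421, 0.907, 0.0, 0.0]
ft_force: [0.2, 0.4, 0.3]
grip_width: 0.0931
grip_force: 0.0
```

```bash
python3 -m crank '[{"translation":[0,0,2],"turn":[0,0,0],"hand":-1},{"translation":[0,0,0],"turn":[0,0,0],"hand":-1},{"translation":[0,0,0],"turn":[0,0,0],"hand":-1},{"translation":[0,0,0],"turn":[0,0,0],"hand":-1},{"translation":[0,0,0],"turn":[0,0,0],"hand":-1},{"translation":[0,0,0],"turn":[0,0,0],"hand":-1},{"translation":[0,0,0],"turn":[0,0,0],"hand":-1},{"translation":[0,0,0],"turn":[0,0,0],"hand":-1}]' 30
```

```text
clock: 21.15
ee_pos: [0.5539, 0.2191, 0.0407]
tool_rot: [0.421, 0.907, 0.0, 0.0]
ft_force: [-0.3, -0.8, -0.3]
grip_width: 0.0589
grip_force: 30.0
```

```bash
python3 -m crank '[{"translation":[0,0,-3],"turn":[0,0,0],"hand":-1},{"translation":[0,0,-6],"turn":[0,0,0],"hand":-1},{"translation":[0,0,-12],"turn":[0,0,0],"hand":-1},{"translation":[0,0,-20],"turn":[0,0,0],"hand":-1},{"translation":[0,0,-20],"turn":[0,0,0],"hand":-1},{"translation":[0,0,-20],"turn":[0,0,0],"hand":-1},{"translation":[0,0,-10],"turn":[0,0,0],"hand":-1},{"translation":[0,0,0],"turn":[0,0,0],"hand":-1}]'
python3 w.py lidL cap inner_lid
```

```text
clock: 21.95
ee_pos: [0.555, 0.2193, 0.1339]
tool_rot: [0.421, 0.907, 0.001, 0.002]
ft_force: [-0.4, -0.6, -2.3]
grip_width: 0.059
grip_force: 30.0
cap 0.68 [ 81. 268.] 2925 (np.int64(49), np.int64(111), np.int64(238), np.int64(298))
cap 0.64 [ 90. 385.] 2994 (np.int64(58), np.int64(119), np.int64(357), np.int64(418))
cap 0.63 [263. 323.] 7424 (np.int64(216), np.int64(299), np.int64(271), np.int64(378))
inner_lid 0.78 [215. 327.] 2998 (np.int64(195), np.int64(283), np.int64(264), np.int64(385))
[0.5531 0.2189 0.1307] [ 0.421  0.907 -0.001 -0.001]
```

```bash
python3 -m crank '[{"translation":[-14,-12,-5],"turn":[0,0,0],"hand":-1},{"translation":[-28,-24,-5],"turn":[0,0,0],"hand":-1},{"translation":[-33,-28,0],"turn":[0,0,0],"hand":-1},{"translation":[-33,-28,0],"turn":[0,0,0],"hand":-1},{"translation":[-33,-28,0],"turn":[0,0,0],"hand":-1},{"translation":[-33,-28,0],"turn":[0,0,0],"hand":-1},{"translation":[-33,-28,0],"turn":[0,0,0],"hand":-1},{"translation":[-33,-28,0],"turn":[0,0,0],"hand":-1},{"translation":[-33,-28,0],"turn":[0,0,0],"hand":-1},{"translation":[-33,-28,0],"turn":[0,0,0],"hand":-1},{"translation":[-22,-19,0],"turn":[0,0,0],"hand":-1},{"translation":[-12.5,-10,0],"turn":[0,0,0],"hand":-1}]'
python3 -m crank '[{"translation":[0,0,0],"turn":[0,0,0],"hand":-1},{"translation":[0,0,0],"turn":[0,0,0],"hand":-1}]'
python3 w.py overjar cap inner_lid jar
python3 - <<'E'
from fit import *
import pickle
s,d,T=pickle.load(open('overjar.pkl','rb'))
np.set_printoptions(precision=4,suppress=True)
J=rev([(36,0),(36,40),(28,52),(28,80)])
if d['jar']: print(fit([(s,d['jar'][0]['mask'],(0,2,3))],J,np.array([.551,-.2275,0]),freez=True))
for n in('scene','top'):
    S=env.snapshot(n);save(S,'oj_'+n)
    for q in env.silhouettes('jar',n):
        if np.linalg.norm(np.array(q['point'])-proj(S,[.551,-.2275,.05]))<10: print(n,q['score'],feat(q['mask']),fit([(S,q['mask'],(1,2,3))],J,np.array([.551,-.2275,0]),freez=True))
a=s['image'][100:300,205:445,::-1];S=cv2.imread('pics/oj_scene.png')[170:270,180:280]
cv2.imwrite('pics/oj.png',np.hstack([cv2.resize(a,(400,333)),cv2.resize(S,(333,333),interpolation=cv2.INTER_CUBIC)]))
E
```

```text
clock: 23.3
ee_pos: [0.5518, -0.2299, 0.1402]
tool_rot: [0.422, 0.906, -0.0, -0.001]
ft_force: [-0.2, 0.9, -2.6]
grip_width: 0.0593
grip_force: 30.0
clock: 23.5
ee_pos: [0.5523, -0.2263, 0.1408]
tool_rot: [0.421, 0.907, 0.001, -0.001]
ft_force: [0.1, 0.3, -1.8]
grip_width: 0.0592
grip_force: 30.0
cap 0.57 [262. 320.] 7368 (np.int64(216), np.int64(299), np.int64(272), np.int64(376))
inner_lid 0.73 [216. 330.] 3104 (np.int64(195), np.int64(290), np.int64(264), np.int64(385))
jar 0.32 [186.  28.] 2867 (np.int64(139), np.int64(224), np.int64(0), np.int64(84))
[ 0.5529 -0.2258  0.1417] [ 0.42   0.907  0.    -0.   ]
(array([ 0.383 , -0.3628]), array([  4.7, -31.7,  43.7]))
scene 0.96 [214. 249. 215. 245.] (array([ 0.5481, -0.2269]), array([-0. , -0.3,  0.3]))
top 0.46 [188. 203. 388. 408.] (array([ 0.5621, -0.2304]), array([-0. , -3.3,  3.1]))
```

View pics/oj.png

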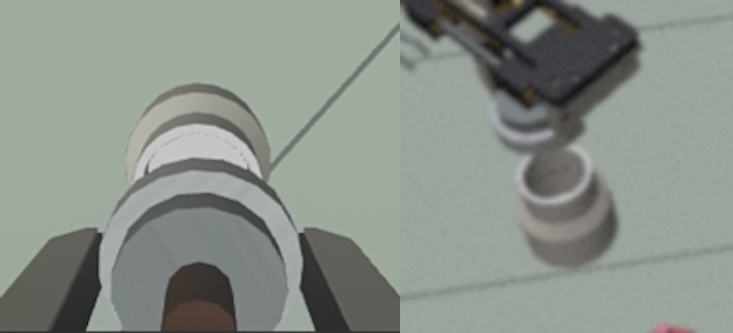

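The view shows the jar's centreline at crop x≈198.5, on the tool axis. The lid hangs level with the cap nested, and the scene view shows it over the mouth.

```bash
python3 - <<'E'
from fit import *
import pickle
s,d,T=pickle.load(open('overjar.pkl','rb'));T=env.sense();Rt=R.from_quat(T['tool_rot']).as_matrix();print(T['ee_pos'])
g=cv2.Canny(s['image'],40,120)
J=rev([(36,0),(36,40),(28,52),(28,80)])
print('edge rows col 322-328',[np.nonzero(g[:,c])[0][:5] for c in (322,325,328)])
for dx in(-.002,0,.002):
    c=np.r_[T['ee_pos'][:2],0]+Rt@np.array([dx,0,0])
    print(dx,pf(s,J+c),'rim',pf(s,rev([(28,80)])+c)[0],pf(s,rev([(23.5,80)])+c)[0])
E
```

```text
[ 0.55294662 -0.22677019  0.14184692]
edge rows col 322-328 [array([149, 155, 167, 174, 194]), array([150, 155, 167, 174, 195]), array([150, 156, 168, 175, 195])]
-0.002 [153.10879536 254.41741538 281.28546259 369.31002838] rim 178.75360864543157 185.16135535756524
0 [150.88029209 251.85821691 281.20728242 369.38805369] rim 175.8857766567121 182.32089122985482
0.002 [148.64438593 249.28908751 281.12875197 369.46642991] rim 173.00562492669727 179.46832952339676
```

```bash
python3 -m crank '[{"translation":[1,-0.7,15],"turn":[0,0,0],"hand":-1},{"translation":[0,0,20],"turn":[0,0,0],"hand":-1},{"translation":[0,0,10],"turn":[0,0,0],"hand":-1},{"translation":[0,0,5],"turn":[0,0,0],"hand":-1},{"translation":[0,0,3],"turn":[0,0,0],"hand":-1},{"translation":[0,0,3],"turn":[0,0,0],"hand":-1},{"translation":[0,0,2],"turn":[0,0,0],"hand":-1},{"translation":[0,0,2],"turn":[0,0,0],"hand":-1},{"translation":[0,0,0],"turn":[0,0,0],"hand":-1}]'; python3 -m crank '[{"translation":[0,0,1],"turn":[0,0,0],"hand":-1},{"translation":[0,0,1],"turn":[0,0,0],"hand":-1},{"translation":[0,0,0],"turn":[0,0,0],"hand":-1}]'
```

```text
clock: 24.8
ee_pos: [0.5516, -0.2272, 0.0816]
tool_rot: [0.421, 0.907, -0.0, 0.0]
ft_force: [0.4, -1.0, -1.7]
grip_width: 0.0592
grip_force: 30.0
clock: 25.1
ee_pos: [0.5516, -0.2272, 0.0796]
tool_rot: [0.421, 0.907, 0.0, -0.0]
ft_force: [-0.4, -0.3, -2.6]
grip_width: 0.0591
grip_force: 30.0
```

```bash
python3 -m crank '[{"translation":[0,0,1],"turn":[0,0,0],"hand":-1},{"translation":[0,0,1],"turn":[0,0,0],"hand":-1},{"translation":[0,0,0],"turn":[0,0,0],"hand":-1}]'; python3 -m crank '[{"translation":[0,0,1],"turn":[0,0,0],"hand":-1},{"translation":[0,0,0],"turn":[0,0,0],"hand":-1}]'
```

```text
clock: 25.4
ee_pos: [0.5515, -0.2272, 0.0775]
tool_rot: [0.421, 0.907, 0.0, -0.0]
ft_force: [0.4, -0.9, -2.3]
grip_width: 0.0595
grip_force: 30.0
clock: 25.6
ee_pos: [0.5515, -0.2272, 0.0765]
tool_rot: [0.421, 0.907, 0.0, -0.0]
ft_force: [0.4, 0.2, -1.3]
grip_width: 0.059
grip_force: 30.0
```

```bash
python3 -m crank '[{"translation":[0,0,0.5],"turn":[0,0,0],"hand":-1},{"translation":[0,0,0],"turn":[0,0,0],"hand":-1}]';python3 -m crank '[{"translation":[0,0,0.5],"turn":[0,0,0],"hand":-1},{"translation":[0,0,0],"turn":[0,0,0],"hand":-1}]';python3 -m crank '[{"translation":[0,0,0.5],"turn":[0,0,0],"hand":-1},{"translation":[0,0,0],"turn":[0,0,0],"hand":-1}]'
```

```text
clock: 25.8
ee_pos: [0.5515, -0.2272, 0.0761]
tool_rot: [0.421, 0.907, 0.0, -0.0]
ft_force: [0.4, -0.6, -2.8]
grip_width: 0.0591
grip_force: 30.0
clock: 26.0
ee_pos: [0.5516, -0.2273, 0.0757]
tool_rot: [0.421, 0.907, -0.0, 0.0]
ft_force: [0.1, 0.8, -1.2]
grip_width: 0.059
grip_force: 30.0
clock: 26.2
ee_pos: [0.5517, -0.2273, 0.0757]
tool_rot: [0.421, 0.907, -0.0, 0.0]
ft_force: [-1.7, 1.1, 3.4]
grip_width: 0.0591
grip_force: 30.0
```

```bash
python3 -m crank '[{"translation":[0,0,0],"turn":[0,0,0],"hand":0.34},{"translation":[0,0,0],"turn":[0,0,0],"hand":0.34},{"translation":[0,0,0],"turn":[0,0,0],"hand":0.6},{"translation":[0,0,0],"turn":[0,0,0],"hand":1},{"translation":[0,0,0],"turn":[0,0,0],"hand":1},{"translation":[0,0,-10],"turn":[0,0,0],"hand":1},{"translation":[0,0,-30],"turn":[0,0,0],"hand":1},{"translation":[0,0,-40],"turn":[0,0,0],"hand":1},{"translation":[0,0,0],"turn":[0,0,0],"hand":1},{"translation":[0,0,0],"turn":[0,0,0],"hand":1}]'
python3 w.py seat cap inner_lid
python3 - <<'E'
from fit import *
import pickle
np.set_printoptions(precision=4,suppress=True)
s,d,T=pickle.load(open('seat.pkl','rb'));T=env.sense();Rt=R.from_quat(T['tool_rot']).as_matrix();x0=np.array([.5516,-.2273,.096])
print(T['ee_pos'],T['grip_width'])
x,f=fit([(s,d['cap'][0]['mask'],(0,1,2,3))],CAP,x0,freez=True);print('cap',x,f,Rt[:2,:2].T@(x-T['ee_pos'][:2]))
if d['inner_lid']:
    u=d['cap'][0]['mask']|d['inner_lid'][0]['mask'];x,f=fit([(s,u,(0,1,2,3))],CAPFL,x0-[0,0,.016],freez=True);print('fl',x,f)
I=s['image'][:,:,::-1].astype(int);m=(I[:,:,2]-I[:,:,0]>20)&d['cap'][0]['mask'];r,c=np.nonzero(m);print('knob',r.min(),r.max(),c.min(),c.max(),c.mean())
for y in(-.001,0,.001): print(y,pf(s,rev([(9,36)])+np.r_[T['ee_pos'][:2]+Rt[:2,1]*y,.096]))
E
```

```text
clock: 27.2
ee_pos: [0.5523, -0.2277, 0.1569]
tool_rot: [0.421, 0.907, -0.0, 0.002]
ft_force: [-0.2, -1.0, -0.7]
grip_width: 0.0929
grip_force: 0.0
cap 0.71 [214. 322.] 3977 (np.int64(180), np.int64(251), np.int64(289), np.int64(359))
inner_lid 0.97 [179. 323.] 1474 (np.int64(168), np.int64(247), np.int64(283), np.int64(366))
[ 0.5507 -0.2267  0.154 ] [ 0.421  0.907  0.    -0.001]
[ 0.5507 -0.2267  0.154 ] 0.09311645084310836
cap [ 0.5513 -0.2276] [-0.9  1.  -1.   1. ] [-0.001  -0.0001]
fl [ 0.5517 -0.2275] [-1.1  1.3 -1.   1. ]
knob 216 241 311 337 323.9151193633952
-0.001 [213.849  241.9762 307.6232 337.3359]
0 [213.8503 241.9774 309.2742 338.9866]
0.001 [213.8517 241.9786 310.9251 340.6372]
```

```bash
python3 -m crank '[{"translation":[-0.5,0,0],"turn":[0,0,0],"hand":-0.2},{"translation":[0,0,0],"turn":[0,0,0],"hand":-0.2},{"translation":[0,0,0],"turn":[0,0,0],"hand":-0.2},{"translation":[0,0,0],"turn":[0,0,0],"hand":-0.2},{"translation":[0,0,0],"turn":[0,0,0],"hand":-0.2},{"translation":[0,0,0],"turn":[0,0,0],"hand":-0.2},{"translation":[0,0,0],"turn":[0,0,0],"hand":-0.2},{"translation":[0,0,15],"turn":[0,0,0],"hand":-0.2},{"translation":[0,0,20],"turn":[0,0,0],"hand":-0.2},{"translation":[0,0,8],"turn":[0,0,0],"hand":-0.2},{"translation":[0,0,4],"turn":[0,0,0],"hand":-0.2},{"translation":[0,0,0],"turn":[0,0,0],"hand":-0.2}]' 6
python3 -m crank '[{"translation":[0,0,0],"turn":[0,0,0],"hand":-1},{"translation":[0,0,0],"turn":[0,0,0],"hand":-1},{"translation":[0,0,0],"turn":[0,0,0],"hand":-1},{"translation":[0,0,0],"turn":[0,0,0],"hand":-1},{"translation":[0,0,0],"turn":[0,0,0],"hand":-1}]'
```

```text
clock: 28.55
ee_pos: [0.5518, -0.2275, 0.1079]
tool_rot: [0.421, 0.907, 0.0, -0.0]
ft_force: [-0.9, 0.2, 0.2]
grip_width: 0.0373
grip_force: 0.0
clock: 29.05
ee_pos: [0.5523, -0.2278, 0.1088]
tool_rot: [0.421, 0.907, -0.0, 0.001]
ft_force: [0.6, 0.4, 3.8]
grip_width: 0.0177
grip_force: 6.0
```

```bash
python3 -m crank '[{"translation":[0,0,0],"turn":[0,0,0],"hand":-1},{"translation":[0,0,0],"turn":[0,0,0],"hand":-1},{"translation":[0,0,-2],"turn":[0,0,0],"hand":-1},{"translation":[0,0,-3],"turn":[0,0,0],"hand":-1},{"translation":[0,0,-4],"turn":[0,0,0],"hand":-1},{"translation":[0,0,-6],"turn":[0,0,0],"hand":-1},{"translation":[0,0,-10],"turn":[0,0,0],"hand":-1},{"translation":[0,0,-15],"turn":[0,0,0],"hand":-1},{"translation":[0,0,-20],"turn":[0,0,0],"hand":-1},{"translation":[0,0,-20],"turn":[0,0,0],"hand":-1},{"translation":[0,0,-15],"turn":[0,0,0],"hand":-1},{"translation":[0,0,-5],"turn":[0,0,0],"hand":-1}]' 25
python3 -m crank '[{"translation":[0,0,0],"turn":[0,0,0],"hand":-1},{"translation":[0,0,0],"turn":[0,0,0],"hand":-1},{"translation":[0,0,0],"turn":[0,0,0],"hand":-1},{"translation":[0,0,0],"turn":[0,0,0],"hand":-1}]'
python3 w.py fin cap inner_lid jar
python3 - <<'E'
from fit import *
import pickle
np.set_printoptions(precision=4,suppress=True)
S=env.snapshot('scene')
for n in('cap','inner_lid','jar','leveller'):
    for q in env.silhouettes(n,'scene')[:3]: print(n,round(q['score'],2),q['point'],feat(q['mask']))
for n,P,x in(('cap',CAP,[.5515,-.2275,.196]),('lid',FL,[.5515,-.2275,.08])): print(n,pf(S,P+np.array(x)))
s,d,T=pickle.load(open('fin.pkl','rb'))
print('wrist lid expect',pf(s,FL+np.array([.5515,-.2275,.08])),'cap',pf(s,CAP+np.array([.5515,-.2275,.196])))
E
```

```text
clock: 30.25
ee_pos: [0.5528, -0.2282, 0.2109]
tool_rot: [0.421, 0.907, -0.0, 0.002]
ft_force: [0.2, 0.1, -1.2]
grip_width: 0.0171
grip_force: 25.0
clock: 30.65
ee_pos: [0.5515, -0.2274, 0.2072]
tool_rot: [0.421, 0.907, 0.0, -0.001]
ft_force: [0.2, 0.3, -1.2]
grip_width: 0.0173
grip_force: 25.0
cap 0.68 [232. 323.] 4306 (np.int64(197), np.int64(284), np.int64(281), np.int64(367))
inner_lid 0.96 [186. 324.] 2310 (np.int64(160), np.int64(210), np.int64(290), np.int64(358))
jar 0.82 [158. 323.] 1150 (np.int64(143), np.int64(186), np.int64(290), np.int64(360))
[ 0.5518 -0.2275  0.2078] [ 0.421  0.907  0.    -0.   ]
cap 0.78 [193.8, 214.7] [184. 200. 205. 226.]
cap 0.66 [183.8, 400.2] [177. 193. 392. 408.]
cap 0.58 [205.1, 428.3] [196. 211. 419. 436.]
inner_lid 0.72 [217.7, 227.8] [209. 231. 213. 237.]
jar 0.86 [236.3, 228.6] [223. 250. 217. 245.]
leveller 0.56 [230.1, 320.1] [225. 240. 310. 338.]
cap [178.2773 200.1318 203.9597 226.8768]
lid [207.5399 231.1654 212.2485 237.966 ]
wrist lid expect [158.8217 230.4711 289.5644 360.6003] cap [198.3398 289.5213 279.7841 370.2047]
```

```bash
python3 -c "
from cell import env
print(env.close_job())"
```

```text
the job is handed in; nothing more can be done
None
```

The job was handed in at about 31 s: the leveller is home in the block, the inner lid is seated on the jar, and the cap is held upright about 10 cm above it. The last camera check matched this; `close_job` returned no verdict.

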